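# Sweep the rivets into the counting tray's trough and shut the lid

## Task

On the counting tray, use your closed fingers to sweep all four rivets off the deck into the trough, and leave the buckle lying where it is on the deck; then push the trough's lid over and down until it is fully shut. Sweep and push only, do not pick anything up, and leave the other things on the bench where they are.

Things in the scene. Friction and masses are not known exactly. Their poses are not given: they have to be found in the camera images.
- count_tray: Grey counting tray, 168 x 194 mm, standing firm on rubber feet (does not slide). Origin on the table under its middle, z up, +x from its long rim across the deck to trough and hinge, y along the trough. End rims (beyond y = -94 and +94 mm) and the long rim (x below -87 mm) stand 9 mm above the deck; the long rim has a 36 mm pouring gap about y = -76 mm. The trough is on the tray's right side, seen from the robot.
- deck_mid (a point): Middle of the deck's flat top, faced with dark rubber, 34 mm above the table; axes of the tray. The deck spans tray x = -87 to +32 mm, y = -94 to +94 mm; at x = +32 mm it ends in a bare edge without a rim and drops into the trough.
- trough_mid (a point): Middle of the trough's floor, 8 mm above the table (26 mm below the deck); axes of the tray. The trough is open at the top, 43 mm wide (tray x = 32 to 75 mm) and 188 mm long along the tray's y, closed by walls at its ends and far side.
- lid_hinge (a point): middle of the hinge line of the trough lid: along the tray's y, at tray x = 80.5 mm, 38.5 mm above the table; axes of the tray
- lid_edge (a point): Middle of the free edge of the trough lid, 49.5 mm from the hinge line; turns with the lid. The lid is an aluminium plate 3 mm thick, 187 mm long, with a rolled free edge 5 mm thick; shut, its top lies 40.5 mm above the table.
- tray_lid (a joint): Angle of the trough lid, rad: 0 fully shut (level over the trough), grows as it opens; it starts open at 1.6 to 1.8 (upright or leaning back a little, away from the deck). Friction hinge: the lid stays where it is left and does not fall; about 1 N at its free edge moves it.
- rivet_0_mid (a point): Steel rivet, one of four alike: round head 19 mm across and 3 mm thick lying on the deck, shank 9.6 mm thick pointing up, 12 mm high in all, about 10 to 17 g. This point is on its axis, 6 mm above its foot. 
- rivet_1_mid (a point): Steel rivet, one of four alike: round head 19 mm across and 3 mm thick lying on the deck, shank 9.6 mm thick pointing up, 12 mm high in all, about 10 to 17 g. This point is on its axis, 6 mm above its foot. 
- rivet_2_mid (a point): Steel rivet, one of four alike: round head 19 mm across and 3 mm thick lying on the deck, shank 9.6 mm thick pointing up, 12 mm high in all, about 10 to 17 g. This point is on its axis, 6 mm above its foot. 
- rivet_3_mid (a point): Steel rivet, one of four alike: round head 19 mm across and 3 mm thick lying on the deck, shank 9.6 mm thick pointing up, 12 mm high in all, about 10 to 17 g. This point is on its axis, 6 mm above its foot. It starts just trough-side of rivet_0, about 25 mm from it.
- buckle_mid (a point): Ladder buckle of nickel with a white ball at its end, 25 x 68 x 7 mm, 12 g, loose, lying flat on the deck among the rivets with its length roughly square to the trough; this point is its middle, y along its length. It stays on the deck.
- slicker_mid (a point): wooden edge slicker, 22 x 105 x 22 mm, loose on the table to the right of the tray (bystander); point at its middle
- marker_mid (a point): marker pen, 16 x 133 x 16 mm, loose on the table to the right of the tray (bystander); point at its middle
- wax_block_mid (a point): wax block, 36 x 55 x 23 mm, loose on the table beyond the tray (bystander); point at its middle
- round_tin_mid (a point): round tin, 65 mm across and 31 mm high, loose on the table beyond the tray to the left (bystander); point at its middle

How it is judged:
By the outcome, as a careful person would: the job done as asked, in the order asked, and still so for the second after the job is handed in, with the robot touching nothing.
It also fails if it takes over 56 s, if anything falls off the work surface, if the arm or the gripper's body presses on something with over 40 N, if the wrist force passes 120 N, or if a joint passes its speed limit or range.

## Robot

A 6-joint arm with a two-finger parallel gripper is mounted at the origin on a cart in front of the work surface, level with it; the furniture and walls round the work are solid. World frame = base frame: x ahead of the robot, y to its left, z up, the work surface at z = 0. Lengths are in mm, angles in rad, forces in N, time in s.
With the tool pointing down it reaches from about 350 to 975 mm from the base axis. Payload 7.1 kg.
Tool frame: the origin (TCP) lies midway between the tips of the shut fingers; the grasp point (between the pads) lies pinch_z behind it (pinch_z is the distance from the TCP to the grasp point, in mm); z points along the fingers, y is the line along which they close (so a half turn about z gives the same grasp; the last joint's range is limited). The gripper opens to 88 mm and grips with 3 to 60 N. Pads are 20 mm wide; open, the fingers measure 115 mm over their backs; the gripper's body (75 mm by 178 mm) begins 61 mm behind the grasp point.
Start: joints at [1.28, 0.423, 1.63, -0, 1.089, -0.019], TCP at [167.759, 602.048, 222.675] pointing down, gripper open.
Joint ranges: [-3, 3], [-0.9, 2.11], [0.09, 2.58], [-1.31, 4.45], [0.11, 2.69], [-2.54, 2.54]. Speed limits (rad/s): [2.39, 2.39, 3.01, 3.14, 3.14, 3.14].

## Interface

Orientations are given as a rotation vector (axis times angle).
In Python, from workcell import get_obs, get_image, close_job, pinch_z gives the robot as it stands.
- The arm moves only by the tool jog_arm, never from a script. Its argument "commands" is a list of rows, each a list of 3 entries, a list of its own where there are three numbers: the gripper command: -1 is shut, 1 is fully open, values between are in proportion, then the shift along the tool's x, y, z as a fraction of full scale, then the turn, a rotation vector about the tool's x, y, z as a fraction of full scale. In form: [[gripper, [tx, ty, tz], [rx, ry, rz]], ...]. A call has 1 to 10 rows; each row shifts and turns the commanded pose from where the row before left it, along the tool's axes as they then stand; what a row does not reach is not made up. Full scale, the value 1, is 0.1 m for a shift and 45 degrees for a turn. A row lasts 1/10 s, in which the tool goes at most 50 mm and 8.59 degrees, less where a joint would pass 70% of its speed; a pose out of reach is approached as far as the arm can. A call with a number of a shift or a turn outside -1 to 1 is refused whole. A call with a gripper value outside its range is refused whole. The fingers move at their own pace and stop on an object; the grip force is fixed at half the most. Time passes only in rows, so rows that do not move let the fingers close. It gives the time, the measured TCP pose, the force, the opening and the grip force at its end, in the units of the state.
- get_obs(): the state, without advancing time (a new reading comes with each control period).
- get_image(name): name is "side" or "top"; returns a dict with "image" (384x512x3 uint8, blue, green, red), "z_map" (384x512 float32, mm along the optical axis (not along the pixel's ray), 0 where there is no reading), "intrinsics" (3x3 intrinsics, pixels), "k1" (the pictures are not rectified: a ray, as slopes to the right and down, at radius r is drawn at 1 + k1 r^2 times it, then the intrinsics apply), "eye" and "orientation" of the camera in the world. Camera axes: x right, y down, z forward; pixel columns grow to the right and rows downward; lengths in mm; the calibration is good to about 2 mm. A picture is of the moment at which its call begins.
- close_job(): hands the job in; it is judged then, once.
The state is a dict: "t": time; "qpos": joint angles; "qvel": joint speeds; "joint_torque": joint torques, N m; "ee_pos": TCP position; "orientation": TCP orientation; "ft_force": force on the tool from outside, world axes, zero at the start; "moment": the same for the moment, N m; "width": finger opening in mm; "grasp_force": force on a finger pad.
Only numpy, scipy, OpenCV 4.12 (cv2) and the standard library are available. Lean on these libraries where they do the work, as an engineer would, in place of code of your own. Each camera call takes 0.05 s, during which the arm holds its last target. There are 200 camera calls.

## Working session

There is one attempt and no reset: what is moved stays moved. The work goes in short steps, Python scripts to look and compute and a tool call to move; the robot and the scene stay as the last step left them, time stands still between calls to the robot, and variables do not carry over. Pictures are saved under pics/ and viewed, at most 10 in all, crops included, and the job is handed in when it is done.

Besides the shell and the picture viewer there is one more tool, called after "Request:" as name(argument=value, ...), one argument or row to a line, values as JSON. jog_arm: Moves the arm, as the interface text tells. Its arguments: {"type":"object","properties":{"commands":{"type":"array","items":{"type":"array"}}},"required":["commands"]}

```bash
mkdir -p pics; cat > h.py <<'E'
import numpy as np, cv2
from workcell import get_obs,get_image,close_job,pinch_z
from scipy.spatial.transform import Rotation as R
def rot(o):
    o=np.array(o,float)
    return o if o.shape==(3,3) else R.from_rotvec(o).as_matrix() if o.size==3 else R.from_quat(o).as_matrix()
def ray(im,uv):
    K=im['intrinsics'];k=im['k1'];uv=np.atleast_2d(np.array(uv,float))
    D=np.array([k,0,0,0,0.])
    n=cv2.undistortPoints(uv.reshape(-1,1,2),K,D).reshape(-1,2)
    return np.c_[n,np.ones(len(n))]
def plane(im,uv,z):
    d=ray(im,uv)@rot(im['orientation']).T; e=np.array(im['eye'])
    return e+d*((z-e[2])/d[:,2])[:,None]
def deep(im,uv):
    d=ray(im,uv); z=np.array([im['z_map'][int(round(v)),int(round(u))] for u,v in np.atleast_2d(uv)])
    return np.array(im['eye'])+(d*z[:,None])@rot(im['orientation']).T
E
python3 - <<'E'
from h import *
print(get_obs(),pinch_z)
for n in('top','side'):
    im=get_image(n);cv2.imwrite(f'pics/{n}0.png',im['image']);print(n,im['eye'],im['orientation'],im['k1'],im['intrinsics'])
E
```

```text
{'t': 0.0, 'qpos': array([ 1.28001317e+00,  4.23850537e-01,  1.63066898e+00, -7.42112821e-06,
        1.08861739e+00, -1.89975796e-02]), 'qvel': array([ 0.00095889, -0.00174953, -0.00134401, -0.00117724, -0.00016424,
       -0.00059927]), 'joint_torque': array([-2.57298670e-03, -5.44618285e+01, -2.73658919e+01,  6.42248732e-02,
        2.27102812e-02, -1.33359408e-04]), 'ee_pos': array([167.59952726, 601.53485825, 221.90390894]), 'orientation': array([-4.25570137e-01, -3.11239983e+00,  2.39808232e-03]), 'ft_force': array([-0.13282726,  0.1736464 ,  0.37165521]), 'moment': array([ 0.03227431,  0.06280981, -0.0077481 ]), 'grasp_force': 0.0, 'width': 87.75360432148443} 18.700000000000003
top [397.54094653  43.80104068 999.48699899] [-2.11013548  2.15655507 -0.18679437] 0.03198719161738471 [[406.88559692   0.         250.70755982]
 [  0.         406.88559692 194.68364952]
 [  0.           0.           1.        ]]
side [486.08478639 766.21173908 606.78508717] [-0.16301754  2.7661499  -1.41252381] 0.02089848944374416 [[482.46005852   0.         254.71569713]
 [  0.         482.46005852 191.84401366]
 [  0.           0.           1.        ]]
```

View pics/top0.png

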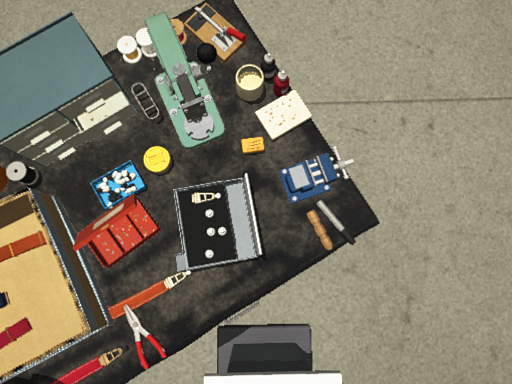

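View pics/side0.png

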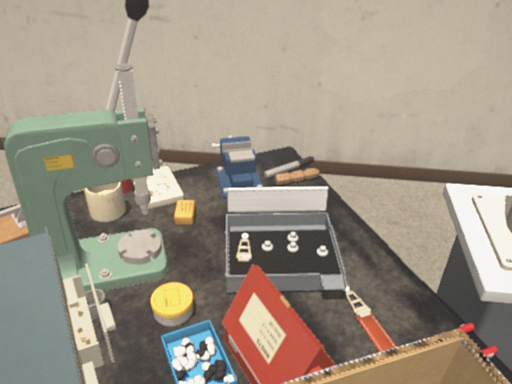

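The top view shows the tray spanning about (175–262, 175–270), with rivets near (209,213), (210,232), (222,231), (209,254). The buckle is near (206,198) and the upright lid near column 252. The side view agrees. Next I'll measure precisely.

```bash
python3 - <<'E'
from h import *
im=get_image('top');s=get_image('side')
c=im['image'][165:280,165:275];cv2.imwrite('pics/crop0.png',cv2.resize(c,None,fx=5.2,fy=5.2,interpolation=cv2.INTER_CUBIC))
g=cv2.cvtColor(im['image'],cv2.COLOR_BGR2GRAY)
m=np.zeros_like(g);m[185:266,184:232]=(g[185:266,184:232]>120)*255
n,l,st,ce=cv2.connectedComponentsWithStats(m)
for i in range(1,n):
    if st[i,4]>8: print('top',ce[i].round(1),st[i],plane(im,ce[i],44)[0].round(1))
g=cv2.cvtColor(s['image'],cv2.COLOR_BGR2GRAY)
m=np.zeros_like(g);m[230:275,232:335]=(g[230:275,232:335]>120)*255
n,l,st,ce=cv2.connectedComponentsWithStats(m)
for i in range(1,n):
    if st[i,4]>8: print('side',ce[i].round(1),st[i],plane(s,ce[i],42)[0].round(1))
# height map of the scene on 50mm grid
v,u=np.mgrid[0:384:2,0:512:2];uv=np.c_[u.ravel(),v.ravel()]
P=deep(im,uv);ok=im['z_map'][uv[:,1],uv[:,0]]>0;P=P[ok]
print('heights rows x 50..650, cols y 600..-250')
for x in range(50,700,50):
    print(x,[int(P[(abs(P[:,0]-x)<25)&(abs(P[:,1]-y)<25)][:,2].max(initial=-1)) for y in range(600,-251,-50)])
E
```

```text
top [229.5 197. ] [226 185   6  33 109] [558.2  89.3  44. ]
top [203.7 196.6] [192 192  29  11 178] [560.5 150.6  44. ]
top [209.  212.8] [205 209   9   9  56] [521.4 138.2  44. ]
top [221.6 230.7] [218 227   8   8  55] [478.6 109.   44. ]
top [210.4 231.4] [207 228   8   8  54] [477.5 135.2  44. ]
top [185. 256.] [184 240   4  26  59] [421.8 194.2  44. ]
top [208.9 253.5] [205 250   9   8  57] [426.3 138.8  44. ]
top [217.8 262.6] [203 260  29   6  50] [404.9 118.3  44. ]
side [257.5 230. ] [232 230  53   2  54] [541.2 106.4  42. ]
side [292.4 241.5] [287 231  12  21 187] [477.5 129.1  42. ]
side [332.6 236.6] [330 230   5  18  44] [407.1 106.8  42. ]
side [243.8 248.6] [236 232  16  30 292] [559.4 158.   42. ]
side [267.  245.5] [261 240  12  11  97] [520.7 145.1  42. ]
side [321.9 250.5] [316 245  12  12  97] [426.2 145.7  42. ]
side [296.2 273.7] [264 273  56   2  76] [467.9 206.2  42. ]
heights rows x 50..650, cols y 600..-250
50 [-1, -1, -1, -1, -1, -1, -1, -1, -1, -1, -1, -1, -1, -1, -1, -1, -1, -1]
100 [-1, -1, -1, -1, -1, -1, -1, -1, -1, -1, -1, -1, -1, -1, -1, -1, -1, -1]
150 [35, 35, 5, 8, 8, 3, 11, -1, -1, 3, 3, 2, 3, 4, 4, 3, -1, -1]
200 [7, 143, 143, 140, 11, 11, 15, 12, 3, -1, -1, -1, -1, -1, -1, -1, -1, -1]
250 [25, 22, 142, 143, 144, 140, 14, 14, 2, 4, 2, -1, -1, -1, -1, -1, -1, -1]
300 [31, 22, 10, 7, 143, 144, 12, 3, 4, 4, 3, 4, -1, -1, -1, -1, -1, -1]
350 [31, 8, 7, 136, 145, 5, 7, 14, 12, 3, 4, 5, 2, 2, -1, -1, -1, -1]
400 [21, 9, 6, 143, 142, 41, 5, 10, 44, 46, 44, 64, 4, 3, 3, 0, -1, -1]
450 [27, 30, 26, 142, 139, 137, 43, 4, 43, 48, 38, 93, 90, 3, 25, 24, 19, -1]
500 [88, 26, 144, 143, 125, 138, 139, 45, 45, 47, 48, 93, 3, 4, 25, 23, 17, 4]
550 [122, 143, 145, 2, 45, 101, 137, 3, 45, 44, 41, 93, 3, 89, 89, 17, 5, 3]
600 [59, 57, 2, 21, 25, 21, 24, 4, 42, 43, 43, 90, 3, 92, 92, 88, 56, -1]
650 [60, 206, 204, 4, 23, 22, 33, 35, 5, 3, 5, 3, 3, 84, 89, 89, 61, -1]
```

View pics/crop0.png

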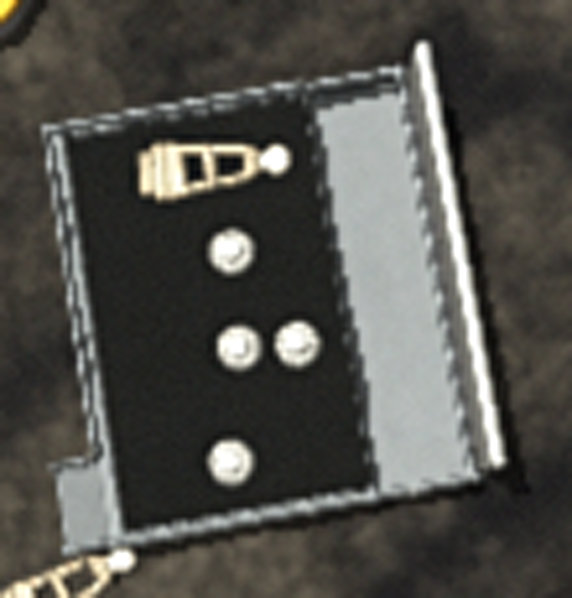

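The crop shows the deck edge running from (315,100) to (375,488). The left inner rim runs (65,135) to (122,525), the lid's free edge (422,45) to (495,465). The four rivets are at (232,250), (239,346), (297,343), (231,462), and the buckle spans x 140–290, y 140–200.

```bash
cat >> h.py <<'E'
def cr(p): return np.array(p,float)/5.2+165-0.4
E
python3 - <<'E'
from h import *
im=get_image('top')
e=plane(im,cr([[315,100],[375,488]]),34);r=plane(im,cr([[65,135],[122,525]]),38)
o=plane(im,cr([[45,127],[405,68],[95,460]]),43)
d=deep(im,[[200,222],[243,215]]);print('deck/trough z',d.round(1))
for a in(e,r,o): print(a.round(1))
a1=np.degrees(np.arctan2(*(e[0]-e[1])[[1,0]]));a2=np.degrees(np.arctan2(*(r[0]-r[1])[[1,0]]));print(a1,a2)
ay=np.radians((a1+a2)/2);Y=np.array([np.cos(ay),np.sin(ay)]);X=np.array([Y[1],-Y[0]])
m=(e[:,:2]).mean(0);n=r[:,:2].mean(0);print('width',(m-n)@X)
c0=plane(im,cr([[55,128],[405,68]]),43)[:,:2]  # far outer corners: y=+97
# centre from x (edge=32, rim=-87) and far rim y=97
xo=((m@X-32)+(n@X+87))/2; yo=(c0@Y).mean()-97
O=xo*X+yo*Y;print('O',O,'yaw',np.degrees(ay))
np.save('T.npy',np.array([O,X,Y]))
rv=plane(im,[[209,212.8],[210.4,231.4],[221.6,230.7],[208.9,253.5]],41)[:,:2]
bk=plane(im,cr([[140,150],[142,200],[290,160]]),38)[:,:2]
lid=plane(im,cr([[422,45],[495,465]]),88)[:,:2]
for n,p in(('riv',rv),('buckle',bk),('lid',lid)): print(n,((p-O)@np.c_[X,Y]).round(1).tolist(),p.round(1).tolist())
E
```

```text
deck/trough z [[501.2 160.7  34.2]
 [518.9  58.5   7.7]]
[[592.5  99.8  34. ]
 [413.7  74.8  34. ]]
[[577.7 215.   38. ]
 [399.9 187.9  38. ]]
[[580.7 223.3  43. ]
 [604.8  57.6  43. ]
 [428.7 199.3  43. ]]
7.979662256104661 8.681738127579916
width 115.02945724602579
O [497.55098839 116.81616356] yaw 8.330700191842288
riv [[-18.0, 27.2], [-21.3, -16.9], [4.9, -19.7], [-32.4, -67.2]] [[521.8, 138.5], [477.7, 135.4], [478.8, 109.1], [426.4, 139.1]]
buckle [[-52.5, 80.8], [-54.9, 57.6], [14.9, 64.7]] [[569.9, 180.5], [546.5, 179.5], [563.7, 111.4]]
lid [[82.5, 96.8], [83.0, -89.2]] [[605.3, 49.2], [421.3, 21.7]]
```

Request:
jog_arm(
  commands=[
    [-1, [0, 0, 0], [0, 0, 0]],
    [-1, [0, 0, 0], [0, 0, 0]],
    [-1, [0, 0, 0], [0, 0, 0]],
  ],
)

```text
t: 0.55
ee_pos: [167.8, 602.0, 222.7]
orientation: [0.426, 3.113, -0.0]
ft_force: [-0.1, 0.2, 0.5]
width: 67.6
grasp_force: 0.0
```

Request:
jog_arm(
  commands=[
    [-1, [-0.376, -0.272, 0], [0, 0, 0]],
    [-1, [-0.376, -0.272, 0], [0, 0, 0]],
    [-1, [-0.376, -0.272, 0], [0, 0, 0]],
    [-1, [-0.376, -0.272, 0], [0, 0, 0]],
    [-1, [-0.376, -0.272, 0], [0, 0, 0]],
    [-1, [-0.376, -0.272, 0], [0, 0, 0]],
    [-1, [-0.376, -0.272, 0], [0, 0, 0]],
    [-1, [-0.376, -0.272, 0], [0, 0, 0]],
    [-1, [-0.376, -0.272, 0], [0, 0, 0]],
    [-1, [-0.376, -0.272, 0], [0, 0, 0]],
  ],
)

```text
t: 1.55
ee_pos: [458.0, 237.5, 223.0]
orientation: [0.425, 3.112, 0.001]
ft_force: [0.0, 1.3, 0.4]
width: 0.4
grasp_force: 0.0
```

Request:
jog_arm(
  commands=[
    [-1, [-0.376, -0.272, 0], [0, 0, 0]],
    [-1, [-0.376, -0.272, 0], [0, 0, 0]],
    [-1, [0, 0, 0], [0, 0, 0.184]],
    [-1, [0, 0, 0], [0, 0, 0.184]],
    [-1, [0, 0, 0], [0, 0, 0.184]],
    [-1, [0, 0, 0], [0, 0, 0.184]],
    [-1, [0, 0, 0], [0, 0, 0.184]],
    [-1, [0, 0, 0], [0, 0, 0.184]],
    [-1, [0, 0, 0], [0, 0, 0.184]],
    [-1, [0, 0, 0], [0, 0, 0.184]],
  ],
)

```text
t: 2.55
ee_pos: [514.8, 166.5, 222.8]
orientation: [2.064, 2.368, 0.0]
ft_force: [0.2, -1.1, -0.1]
width: 0.2
grasp_force: 0.0
```

```bash
cat >> h.py <<'E'
def tool():
    s=get_obs();O,X,Y=np.load('T.npy');p=s['ee_pos'];M=rot(s['orientation'])
    print('t',s['t'],'tray',((p[:2]-O)@np.c_[X,Y]).round(1),'z',p[2].round(1),'yaw',np.degrees(np.arctan2(M[1,1],M[0,1])).round(2),'down',M[:,2].round(3),'w',s['width'].round(1),'F',s['ft_force'].round(1))
E
python3 -c "
from h import *
tool()"
```

```text
Traceback (most recent call last):
  File "h.py", line 21, in tool
    print('t',s['t'],'tray',((p[:2]-O)@np.c_[X,Y]).round(1),'z',p[2].round(1),'yaw',np.degrees(np.arctan2(M[1,1],M[0,1])).round(2),'down',M[:,2].round(3),'w',s['width'].round(1),'F',s['ft_force'].round(1))
                                                                                                                                                              ^^^^^^^^^^^^^^^^
AttributeError: 'float' object has no attribute 'round'
```

Request:
jog_arm(
  commands=[
    [-1, [0, 0, 0.4], [0, 0, -0.011]],
    [-1, [0, 0, 0.4], [0, 0, 0]],
    [-1, [0, 0, 0.4], [0, 0, 0]],
    [-1, [0, 0, 0.4], [0, 0, 0]],
    [-1, [0, 0, 0.15], [0, 0, 0]],
    [-1, [0, 0, 0.05], [0, 0, 0]],
    [-1, [0, 0, 0], [0, 0, 0]],
  ],
)

```text
t: 3.25
ee_pos: [515.2, 166.6, 43.1]
orientation: [2.047, 2.383, 0.0]
ft_force: [0.3, -0.3, 1.0]
width: 0.5
grasp_force: 0.0
```

```bash
sed -i "s/s\['width'\].round(1)/round(float(s['width']),1)/" h.py
python3 -c "
from h import *
tool()
im=get_image('top');cv2.imwrite('pics/a.png',cv2.resize(im['image'][165:280,165:275],None,fx=5.2,fy=5.2,interpolation=cv2.INTER_CUBIC))
im=get_image('side');cv2.imwrite('pics/b.png',cv2.resize(im['image'][180:300,210:360],None,fx=5,fy=5,interpolation=cv2.INTER_CUBIC))"
```

```text
t 3.25 tray [-46.7  24.7] z 43.1 yaw 8.68 down [ 0.  0. -1.] w 0.5 F [ 0.3 -0.3  1. ]
```

View pics/b.png

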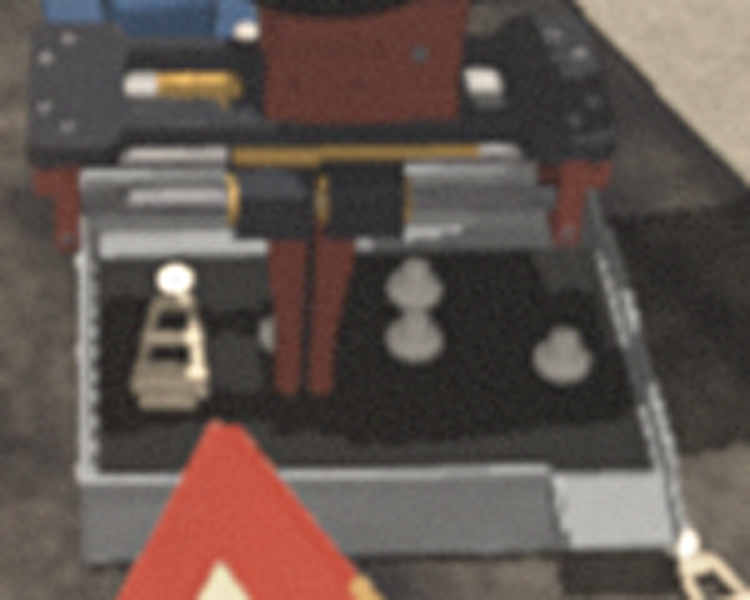

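The side view shows the shut fingertips at about (303,395) in the crop. The rivet behind them peeks out on the left at (265,330), so I'll check the offset numerically.

```bash
python3 -c "
from h import *
im=get_image('side')
O,X,Y=np.load('T.npy')
f=lambda p,z:((plane(im,p,z)[:,:2]-O)@np.c_[X,Y]).round(1)
print('tip',f([[210+302/5,180+392/5]],43),'L/R',f([[210+275/5,180+392/5],[210+332/5,180+392/5]],43))
print('riv',f([[267,245.5],[210+415/5,180+340/5],[210+415/5,180+288/5],[321.9,250.5]],38))
print('buckle',f(np.array([[132,405],[208,405],[175,280]])/5+[210,180],38))"
```

```text
tip [[-57.7  23.2]] L/R [[-57.5  32.3]
 [-57.8  13.2]]
riv [[-20.3  26.6]
 [-27.4 -18.2]
 [ -0.3 -21. ]
 [-34.5 -67.5]]
buckle [[-57.7  80.1]
 [-58.2  54.7]
 [  5.3  64.4]]
```

Request:
jog_arm(
  commands=[
    [-1, [0, 0.03, 0], [0, 0, 0]],
    [-1, [0, 0, 0.065], [0, 0, 0]],
    [-1, [-0.08, 0, 0], [0, 0, 0]],
    [-1, [-0.08, 0, 0], [0, 0, 0]],
    [-1, [-0.08, 0, 0], [0, 0, 0]],
    [-1, [-0.08, 0, 0], [0, 0, 0]],
    [-1, [-0.08, 0, 0], [0, 0, 0]],
  ],
)

```text
t: 4.1
ee_pos: [523.9, 126.5, 36.2]
orientation: [2.047, 2.383, -0.0]
ft_force: [-0.5, -0.2, -0.8]
width: 0.5
grasp_force: 0.0
```

```bash
cat >> h.py <<'E'
def snap(n):
    a=get_image('top')['image'][165:280,165:275];b=get_image('side')['image'][190:290,215:350]
    f=lambda i,h:cv2.resize(i,(int(i.shape[1]*h/i.shape[0]),h),interpolation=cv2.INTER_CUBIC)
    cv2.imwrite(f'pics/{n}.png',np.hstack([f(a,340),f(b,340)]))
def blobs():
    im=get_image('side');O,X,Y=np.load('T.npy')
    g=cv2.cvtColor(im['image'],cv2.COLOR_BGR2GRAY)
    m=np.zeros_like(g);m[232:272,230:335]=(g[232:272,230:335]>95)*255
    n,l,st,ce=cv2.connectedComponentsWithStats(m)
    for i in range(1,n):
        if st[i,4]>20: print('blob',st[i],((plane(im,ce[i],38)[:,:2]-O)@np.c_[X,Y]).round(1)[0])
E
python3 -c "
from h import *
tool();blobs()"
```

```text
t 4.1 tray [-5.7 27.5] z 36.2 yaw 8.66 down [-0. -0. -1.] w 0.5 F [-0.5 -0.2 -0.8]
blob [236 232  16  30 298] [-29.6  67.1]
blob [287 232  11  21 162] [-12.1 -18.7]
blob [316 245  13  12 111] [-35.  -67.7]
blob [248 264  15   8  78] [-75.5  50.2]
```

Request:
jog_arm(
  commands=[
    [-1, [-0.08, 0, 0], [0, 0, 0]],
    [-1, [-0.08, 0, 0], [0, 0, 0]],
    [-1, [-0.08, 0, 0], [0, 0, 0]],
    [-1, [-0.08, 0, 0], [0, 0, 0]],
    [-1, [0, 0, 0], [0, 0, 0]],
    [-1, [0, 0, -0.35], [0, 0, 0]],
    [-1, [0.41, -0.22, 0], [0, 0, 0]],
    [-1, [0.41, -0.22, 0], [0, 0, 0]],
    [-1, [0, 0, 0], [0, 0, 0]],
  ],
)

```text
t: 5.05
ee_pos: [469.4, 172.8, 71.2]
orientation: [-2.042, -2.386, 0.002]
ft_force: [-0.5, -0.3, -0.4]
width: 0.4
grasp_force: 0.0
```

```bash
python3 -c "
from h import *
tool();blobs();snap('c')"
```

```text
t 5.05 tray [-59.5 -19.7] z 71.2 yaw 8.89 down [-0.002 -0.    -1.   ] w 0.4 F [-0.5 -0.3 -0.4]
blob [236 232  16  30 335] [-27.5  67.1]
blob [287 232   8  20 111] [-10.9 -15.4]
blob [317 246  11  10  84] [-35.6 -67.4]
blob [248 264  15   8  78] [-75.5  50.2]
```

View pics/c.png

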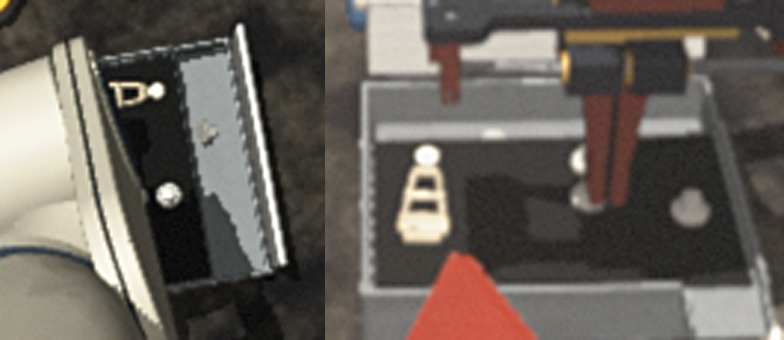

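The first rivet is in the trough at (208,132) in the top part. The buckle is undisturbed and the r0/r3 pair lies ahead of the fingers.

Request:
jog_arm(
  commands=[
    [-1, [0, 0.025, 0], [0, 0, 0.011]],
    [-1, [0, 0, 0.3], [0, 0, 0]],
    [-1, [0, 0, 0.05], [0, 0, 0]],
    [-1, [-0.1, 0, 0], [0, 0, 0]],
    [-1, [-0.06, 0, 0], [0, 0, 0]],
    [-1, [-0.06, 0, 0], [0, 0, 0]],
    [-1, [-0.06, 0, 0], [0, 0, 0]],
    [-1, [-0.06, 0, 0], [0, 0, 0]],
    [-1, [-0.06, 0, 0], [0, 0, 0]],
  ],
)

```text
t: 6.1
ee_pos: [481.1, 130.5, 36.5]
orientation: [2.057, 2.374, 0.001]
ft_force: [0.2, 0.7, 0.6]
width: 0.6
grasp_force: 0.4
```

```bash
python3 -c "
from h import *
tool();blobs();snap('d')"
```

```text
t 6.1 tray [-15.9 -14.2] z 36.5 yaw 8.18 down [ 0.001  0.    -1.   ] w 0.6 F [0.2 0.7 0.6]
blob [236 232  16  30 332] [-27.6  67.1]
blob [317 246  11  11  90] [-36.4 -67.4]
blob [248 264  15   8  78] [-75.5  50.2]
```

View pics/d.png

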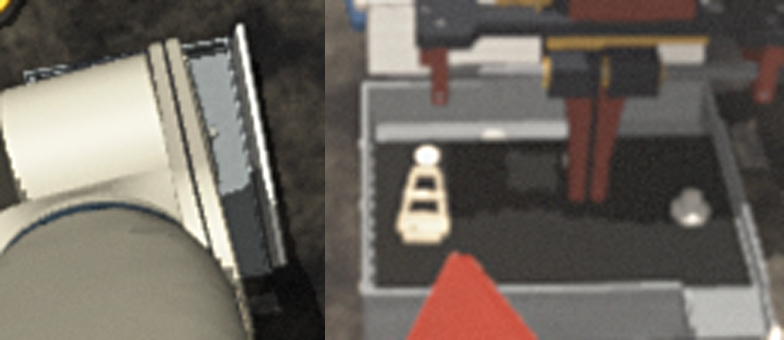

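Both rivets are hidden directly in front of the fingers. The buckle and the last rivet (690,208) have not moved.

Request:
jog_arm(
  commands=[
    [-1, [-0.06, -0.008, 0], [0, 0, 0]],
    [-1, [-0.06, -0.008, 0], [0, 0, 0]],
    [-1, [-0.06, -0.008, 0], [0, 0, 0]],
    [-1, [-0.06, 0, 0], [0, 0, 0]],
    [-1, [-0.06, 0, 0], [0, 0, 0]],
    [-1, [-0.06, 0, 0], [0, 0, 0]],
    [-1, [-0.06, 0, 0], [0, 0, 0]],
    [-1, [-0.02, 0, 0], [0, 0, 0]],
    [-1, [0, 0, 0], [0, 0, 0]],
  ],
)

```text
t: 7.15
ee_pos: [484.8, 86.7, 36.2]
orientation: [-2.058, -2.374, 0.0]
ft_force: [-0.5, -0.5, 0.6]
width: 0.6
grasp_force: 0.0
```

```bash
python3 -c "
from h import *
tool();blobs();snap('e')"
```

```text
t 7.15 tray [ 27.9 -17. ] z 36.2 yaw 8.15 down [-0. -0. -1.] w 0.6 F [-0.5 -0.5  0.6]
blob [236 232  16  30 336] [-27.5  67.2]
blob [331 233   4  17  43] [ -8.1 -91.3]
blob [316 245  13  12 115] [-35.  -67.6]
blob [248 264  15   8  80] [-75.3  50.1]
```

Request:
jog_arm(
  commands=[
    [-1, [0, 0, -0.35], [0, 0, 0]],
    [-1, [0.3, -0.17, 0], [0, 0, 0]],
    [-1, [0.3, -0.17, 0], [0, 0, 0]],
    [-1, [0.3, -0.16, 0], [0, 0, 0]],
    [-1, [0, 0, 0], [0, 0, 0]],
    [-1, [0, 0, 0], [0, 0, 0]],
  ],
)

```text
t: 7.9
ee_pos: [422.3, 169.7, 71.3]
orientation: [2.054, 2.377, 0.0]
ft_force: [-0.0, -0.6, 0.0]
width: 0.3
grasp_force: 0.0
```

```bash
python3 -c "
from h import *
tool();blobs();snap('f')"
```

```text
t 7.9 tray [-63.2 -66.8] z 71.3 yaw 8.32 down [ 0.  0. -1.] w 0.3 F [-0.  -0.6  0. ]
blob [236 232  16  30 331] [-27.7  67.2]
blob [316 246  11  10  66] [-37.1 -65.3]
blob [248 264  15   8  78] [-75.5  50.2]
```

View pics/f.png

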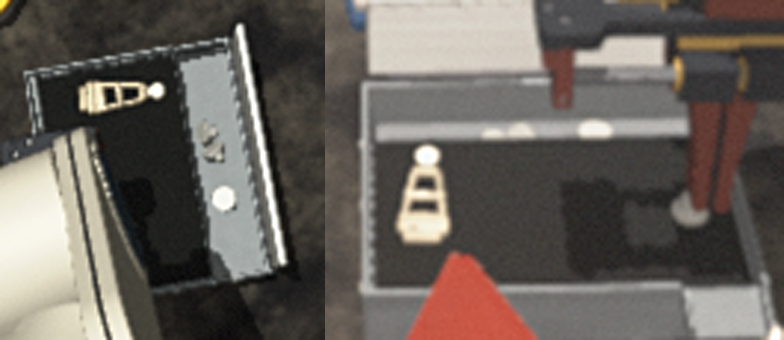

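Three rivets are in the trough (210,140 for a pair, and 223,198). The last one is at the fingers.

Request:
jog_arm(
  commands=[
    [-1, [0, 0, 0.3], [0, 0, 0]],
    [-1, [0, 0, 0.05], [0, 0, 0]],
    [-1, [-0.1, 0, 0], [0, 0, 0]],
    [-1, [-0.08, 0, 0], [0, 0, 0]],
    [-1, [-0.08, 0, 0], [0, 0, 0]],
    [-1, [-0.08, 0, 0], [0, 0, 0]],
    [-1, [-0.08, 0, 0], [0, 0, 0]],
    [-1, [-0.08, 0, 0], [0, 0, 0]],
    [-1, [-0.08, 0, 0], [0, 0, 0]],
  ],
)

```text
t: 8.95
ee_pos: [431.0, 111.0, 36.4]
orientation: [2.057, 2.374, 0.001]
ft_force: [-0.5, 0.7, 1.8]
width: 0.5
grasp_force: 0.6
```

Request:
jog_arm(
  commands=[
    [-1, [-0.08, 0, 0], [0, 0, 0]],
    [-1, [-0.08, 0, 0], [0, 0, 0]],
    [-1, [-0.08, 0, 0], [0, 0, 0]],
    [-1, [-0.08, 0, 0], [0, 0, 0]],
    [-1, [-0.02, 0, 0], [0, 0, 0]],
    [-1, [0, 0, 0], [0, 0, 0]],
    [-1, [0, 0, -0.45], [0, 0, 0]],
    [-1, [0, 0, -0.45], [0, 0, 0]],
    [-1, [0, 0, -0.2], [0, 0, 0]],
    [-1, [0, 0, 0], [0, 0, 0]],
  ],
)

```text
t: 9.95
ee_pos: [437.6, 78.5, 148.8]
orientation: [2.054, 2.372, 0.007]
ft_force: [0.0, -0.8, 0.1]
width: 0.5
grasp_force: 0.0
```

```bash
python3 -c "
from h import *
tool();blobs();snap('g')"
```

```text
t 9.95 tray [ 29.2 -64.9] z 148.8 yaw 8.21 down [ 0.006  0.001 -1.   ] w 0.5 F [ 0.  -0.8  0.1]
blob [235 232  17  30 341] [-27.6  67.3]
blob [329 232   6  20  63] [ -4.2 -91.1]
blob [248 264  16   8  83] [-75.3  49.7]
```

View pics/g.png

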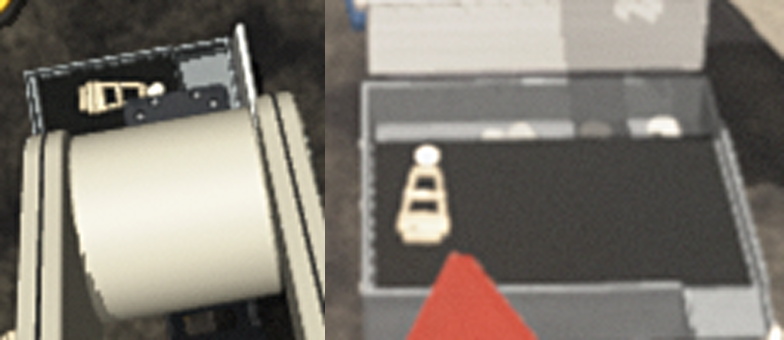

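All four rivets are in the trough: a pair at (490–520,130), one shaded at (595,130) and one at (662,125). The buckle is still in place, so now the lid.

Request:
jog_arm(
  commands=[
    [-1, [-0.32, 0.22, 0], [0, 0, 0]],
    [-1, [-0.32, 0.22, 0], [0, 0, 0]],
    [-1, [-0.32, 0.22, 0], [0, 0, 0]],
    [-1, [0, 0, 0], [0, 0, 0]],
    [-1, [0, 0, 0.35], [0, 0, 0]],
    [-1, [0, 0, 0.35], [0, 0, 0]],
    [-1, [0, 0, 0.06], [0, 0, 0]],
    [-1, [0, 0, 0], [0, 0, 0]],
  ],
)

```text
t: 10.9
ee_pos: [512.5, -7.2, 68.4]
orientation: [-2.054, -2.372, 0.005]
ft_force: [1.1, -0.1, 0.4]
width: 0.4
grasp_force: 0.0
```

```bash
python3 -c "
from h import *
tool()"
```

```text
t 10.9 tray [124.8  -3.1] z 68.4 yaw 8.21 down [-0.005  0.    -1.   ] w 0.4 F [ 1.1 -0.1  0.4]
```

Request:
jog_arm(
  commands=[
    [-1, [0.15, 0, 0], [0, 0, 0]],
    [-1, [0.08, 0, 0], [0, 0, 0]],
    [-1, [0.08, 0, 0], [0, 0, 0]],
    [-1, [0.08, 0, 0], [0, 0, 0]],
    [-1, [0.08, 0, 0], [0, 0, 0]],
    [-1, [0.08, 0, 0], [0, 0, 0]],
    [-1, [0.08, 0, 0], [0, 0, 0]],
    [-1, [0.08, 0, 0], [0, 0, 0]],
    [-1, [0, 0, 0], [0, 0, 0]],
  ],
)

```text
t: 11.8
ee_pos: [504.2, 63.7, 70.1]
orientation: [-2.056, -2.375, -0.0]
ft_force: [-0.3, -0.1, 0.1]
width: 0.5
grasp_force: 0.0
```

```bash
python3 -c "
from h import *
tool();snap('i')"
```

```text
t 11.8 tray [53.6 -1.1] z 70.1 yaw 8.23 down [-0.  0. -1.] w 0.5 F [-0.3 -0.1  0.1]
```

View pics/i.png

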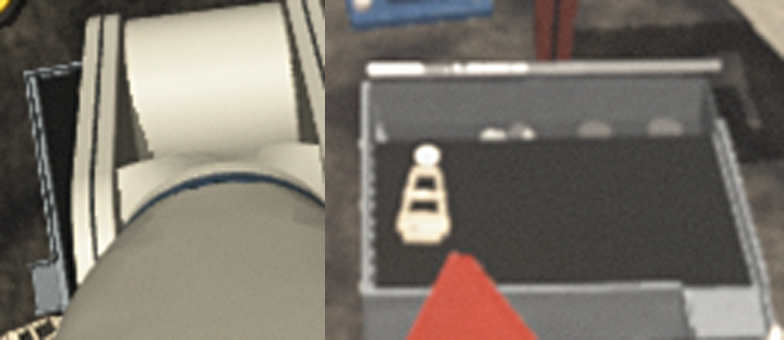

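The lid is leaning well over with its edge at row 67, the finger is behind and on top of it, and the rivets are still in the trough. Next I press down.

Request:
jog_arm(
  commands=[
    [-1, [0.04, 0, 0], [0, 0, 0]],
    [-1, [0, 0, 0.06], [0, 0, 0]],
    [-1, [0, 0, 0.06], [0, 0, 0]],
    [-1, [0, 0, 0.06], [0, 0, 0]],
    [-1, [0, 0, 0.05], [0, 0, 0]],
    [-1, [0, 0, 0.04], [0, 0, 0]],
    [-1, [0, 0, 0], [0, 0, 0]],
  ],
)

```text
t: 12.6
ee_pos: [503.4, 66.5, 42.4]
orientation: [-2.057, -2.374, 0.002]
ft_force: [-0.2, 0.5, 0.2]
width: 0.5
grasp_force: 0.0
```

```bash
python3 -c "
from h import *
tool()"
```

```text
t 12.6 tray [50.6 -1.5] z 42.4 yaw 8.18 down [-0.001 -0.    -1.   ] w 0.5 F [-0.2  0.5  0.2]
```

Now in small steps down until it bears on the shut lid.

Request:
jog_arm(
  commands=[
    [-1, [0, 0, 0.01], [0, 0, 0]],
    [-1, [0, 0, 0.01], [0, 0, 0]],
    [-1, [0, 0, 0.01], [0, 0, 0]],
    [-1, [0, 0, 0], [0, 0, 0]],
  ],
)

```text
t: 13.0
ee_pos: [503.8, 66.6, 40.8]
orientation: [-2.057, -2.374, 0.0]
ft_force: [-2.5, 0.0, 7.9]
width: 0.4
grasp_force: 3.9
```

```bash
python3 -c "
from h import *
tool()"
```

```text
t 13.0 tray [50.6 -1.1] z 40.8 yaw 8.19 down [-0. -0. -1.] w 0.4 F [-2.5  0.   7.9]
```

Request:
jog_arm(
  commands=[
    [-1, [0, 0, 0.01], [0, 0, 0]],
    [-1, [0, 0, 0.01], [0, 0, 0]],
    [-1, [0, 0, 0], [0, 0, 0]],
  ],
)

```text
t: 13.3
ee_pos: [503.9, 66.6, 40.5]
orientation: [2.057, 2.374, 0.0]
ft_force: [-8.5, -1.5, 30.8]
width: 0.2
grasp_force: 15.4
```

Request:
jog_arm(
  commands=[
    [-1, [0, 0, -0.1], [0, 0, 0]],
    [-1, [0, 0, -0.4], [0, 0, 0]],
    [-1, [0, 0, -0.4], [0, 0, 0]],
    [-1, [0, 0, -0.4], [0, 0, 0]],
    [-1, [0, 0, -0.4], [0, 0, 0]],
    [-1, [-0.4, 0, 0], [0, 0, 0]],
    [-1, [-0.4, 0, 0], [0, 0, 0]],
    [-1, [-0.4, 0, 0], [0, 0, 0]],
    [-1, [-0.4, 0, 0], [0, 0, 0]],
    [-1, [0, 0, 0], [0, 0, 0]],
  ],
)

```text
t: 14.3
ee_pos: [527.4, -95.5, 208.5]
orientation: [2.061, 2.369, 0.0]
ft_force: [-0.9, 0.4, 0.7]
width: 0.4
grasp_force: 0.0
```

```bash
python3 -c "
from h import *
tool();snap('j');im=get_image('side');O,X,Y=np.load('T.npy')
v,u=np.mgrid[200:250,225:345];uv=np.c_[u.ravel(),v.ravel()];uv=uv[im['z_map'][uv[:,1],uv[:,0]]>0];P=deep(im,uv);q=(P[:,:2]-O)@np.c_[X,Y]
for x in range(35,80,6):
    print(x,[round(float(np.median(P[(abs(q[:,0]-x)<3)&(abs(q[:,1]-y)<15)][:,2])),1) for y in(-70,0,70)])"
```

```text
t 14.3 tray [214.4  -1.2] z 208.5 yaw 7.96 down [ 0.002 -0.001 -1.   ] w 0.4 F [-0.9  0.4  0.7]
35 [40.8, 40.6, 40.5]
41 [40.4, 40.4, 40.3]
47 [40.6, 40.4, 40.5]
53 [40.4, 40.8, 40.2]
59 [40.8, 40.6, 40.2]
65 [40.6, 40.7, 40.6]
71 [40.5, 40.7, 40.6]
77 [41.4, 41.0, 41.1]
```

View pics/j.png

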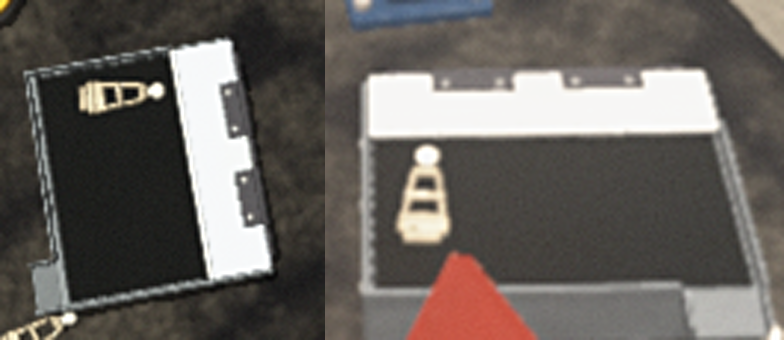

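The lid is flat at 40.5 mm, which is its shut height. The deck holds only the buckle, which hasn't moved.

```bash
python3 -c "
from h import *
print(close_job())"
```

```text
the job is handed in; nothing more can be done
None
```

The job is done and handed in: all four rivets are in the trough, the buckle is where it was on the deck, and the lid is fully shut, at about 14 s of the 56 s allowed.

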